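# Clear the peg tray into the stand, slide the plank out to the gauge and hold it

## Robot

A 6-joint arm with a two-finger parallel gripper is mounted at the origin on the work surface. World frame = base frame: x ahead of the robot, y to its left, z up, the work surface at z = 0. Lengths are in m, angles in rad, forces in N, time in s.
With the tool pointing down it reaches from about 0.4 to 0.825 m from the base axis. Payload 7 kg.
Tool frame: the origin (TCP) lies between the finger pads; the fingertips stand 8 mm ahead of it and the grasp point (between the pads) lies 11 mm behind it; x points along the fingers, y is the direction in which the jaws open and shut, and the axes are right-handed (so a half turn about x gives the same grasp; the last joint's range is limited). The gripper opens to 85 mm and grips with 20 to 120 N. Pads are 22 mm wide; open, the fingers measure 114 mm over their backs; the gripper's body (76 mm by 85 mm) begins 54 mm behind the grasp point. The pads swing forward as they close: fully open they stand 13 mm farther back than shut.
Start: joints at [-0.988, 0.359, 0.012, 0, -1.224, -0.288], TCP at [0.196, -0.646, 0.239] pointing down, gripper open.
Joint ranges: [-3.07, 3.07], [-1.43, 2.12], [-1.02, 1.25], [-3.03, 1.67], [-3.05, -0], [-3.03, 3.03]. Speed limits (rad/s): [2.39, 2.39, 3.01, 3.14, 3.14, 3.14].

## Interface

Orientations are given as a 3x3 rotation matrix whose columns are the frame's x, y, z axes.
In Python, from cell import ctrl, optics, models gives the robot as it stands.
- The arm moves only by the tool servo_tool, never from a script. Its argument "rows" is text: rows parted by semicolons, each of 7 numbers parted by spaces: the gripper's target within -1 to 1 (fully open at 1, half-way at 0, shut at -1), then the shift along the tool's x, y, z in units of 30 cm (1.0 is 30 cm), then the turn, a rotation vector about the tool's x, y, z in units of 90 degrees (1.0 is 90 degrees). In form: gripper tx ty tz rx ry rz; .... A call has 1 to 8 rows; each row is the pose to reach, as a shift and turn from the pose commanded when the call began, along the tool's axes at that moment; what a row does not reach only later rows make up. A row lasts 1/8 s, in which the tool goes at most 62.5 mm and 10.7 degrees, less where a joint would pass 70% of its speed; a pose out of reach is approached as far as the arm can. A call with a number of a shift or a turn outside -1 to 1 is refused whole. A call with a gripper value outside its range is refused whole. The fingers move at their own pace and stop on an object; "force" is the grip in N (left out, the last holds). Time passes only in rows, so rows that repeat a pose let the fingers close. It gives the time, the measured TCP pose, the force and the opening at its end, in the units of the state.
- ctrl.sense(): the state, without advancing time (a new reading comes with each control period).
- optics.grab_frame(name): name is "side" or "top"; returns the picture (400x640x3 uint8, red, green, blue); there is no depth.
- optics.get_calibration(name): a dict with "fx", "fy", "cx", "cy" (pixels), "position" and "orientation" of the camera in the world. Camera axes: x right, y down, z forward; pixel columns grow to the right and rows downward; lengths in m; the calibration is good to about 2 mm. A picture is of the moment at which its call begins. get_calibration takes no time and is no camera call.
- ctrl.finish_job(): hands the job in, once; it reports no verdict.
Trained networks look in the newest picture that a camera, given by its name, has taken for a name from the list of things; names that differ only in an ending like _2 or _b are one class to them, and where a whole thing is asked for, a point or a joint stands for the part that bears it (a point fixed in the world has none). Each returns a list of dicts, best first, with "p" (0 to 1); they miss things now and then, are a little off and sometimes report something else, mostly with a low value. They report only what shows in the picture. A call takes as long as a camera call.
- models.search_frame(camera, query): "point" ([x, y, z] in m, in the coordinates of the camera as it stood for that picture, good to about 4 mm: the middle of the surface that is visible of it).
- models.trace(camera, query): "pixels" (400x640 bool, what is visible of it).
- models.spot_point(camera, query): "point" ([x, y, z] in m, in the coordinates of the camera as it stood for that picture, good to about 4 mm: a listed point, or the origin of a listed thing).
The state is a dict: "clock": time; "qpos": joint angles; "joint_velocities": joint speeds; "joint_efforts": joint torques, N m; "position": TCP position; "tcp_rot": TCP orientation; "contact_force": force on the tool from outside, world axes, zero at the start; "wrist_torque": the same for the moment, N m; "finger_gap": finger opening in m.
Only numpy, scipy, OpenCV 4.12 (cv2) and the standard library are available. Lean on these libraries where they do the work, as an engineer would, in place of code of your own. Each camera call takes 0.05 s, during which the arm holds its last target.

## Task

Get the plank ready for pegging its end: first slide the tray of wooden plugs fully home into the slot of the stand, with its load still in it. Then slide the plank out along the bearer rail, over the tray, without lifting it off the rail, until its end is level with the pointer of the gauge post, and keep hold of it there: it would tip, so finish while still holding it straight, flat on the rail and still. Leave the hoop, the jar and the hammer alone.

Things in the scene. Friction and masses are not known exactly. Their poses are not given: they have to be found in the camera images.
- stand: Fixed wooden stand, 133 wide (its x), 200 long (its y), 102 high; origin: centre of its underside, on the bench. A slot 97 wide, 70 high is open at its -y end (mouth at y=-100, flared cheeks 50 high reach 33 further out); its back stop is at y=+10 (110 deep). Box top at z=82; on it, along the middle, a bearer rail 40 wide, 20 high, 200 long, top at z=102, which carries the plank.
- pointer (a point): The mark: tip of a flat brass pointer, 76 above the bench, on a fixed wooden gauge post 78 high with a 50 x 50 foot, beside the plank's way on the stand's +x side, 85 to 100 from the stand's middle line. It points across the plank's way (its -x); its axes are parallel to the stand's. The plank's end face is to come level with it along the stand's y. Plank and tray pass it freely.
- plank_mid (a point): Centre (half-way up) of a loose plain plank, 60 wide (its x), 340 long (its y), 20 thick, about 0.3 kg, lying lengthwise on the rail, underside at z=102, 10 mm free on either side of the rail. At the start its -y end is about even with the stand's mouth end, the other end sticks out past the stand. It balances at its centre: past the rail's end it tips unless held.
- plank_end (a point): Middle of the plank's outer (-y) end face, half-way up, 170 from the plank's centre; this end is slid out in the stand's -y direction, over the tray, to the pointer. Same axes as the plank.
- plank: The plank itself; origin at the centre of its underside, same axes as plank_mid.
- tray: Loose open plywood tray, 90 wide (its x), 185 long (its y), walls 30 high, 6 thick, one divider, about 0.35 kg; origin: centre of its underside. It stands on the bench before the slot's mouth, carrying four turned plugs. Its +y end (nose) goes into the slot; fully home, the nose bears on the back stop and 75 mm of tray plus the handle stay outside.
- tray_handle (a point): Centre of the tray's handle, an upright wooden block 20 wide (tray's x), 40 long (tray's y), 75 high from the bench, outside the tray's -y end; the point is 37.5 above the bench, 205 behind the nose. Grip it from above across its 20 mm, or push it. Same axes as the tray.
- tray_nose (a point): Middle of the tray's outer +y face (the nose), 15 above its underside.
- plug0_mid (a point): Centre of a loose turned wooden plug, 26 in diameter, 31 high, 20 g, standing in the tray; part of its load.
- plug1_mid (a point): Centre of a loose turned wooden plug, 26 in diameter, 31 high, 20 g, standing in the tray; part of its load.
- plug2_mid (a point): Centre of a loose turned wooden plug, 26 in diameter, 31 high, 20 g, standing in the tray; part of its load.
- plug3_mid (a point): Centre of a loose turned wooden plug, 26 in diameter, 31 high, 20 g, standing in the tray; part of its load.
- hoop: Bystander: loose bent-wood sieve hoop, 170 across, 60 high; origin at the centre of its underside.
- gluejar: Bystander: loose amber glass jar with a steel cap, 60 across, 85 high; origin at the centre of its underside.
- hammer: Bystander: loose hammer lying on the bench to the right of the tray.

How it is judged:
By the outcome, as a careful person would: the job done as asked, in the order asked, and still so for the second after the job is handed in, while the arm keeps its last pose, push and grip.
It also fails if it takes over 61 s, if anything falls off the work surface, if the arm or the gripper's body presses on something with over 40 N, if the wrist force passes 120 N, or if a joint passes its speed limit or range.

## Working session

There is one attempt and no reset: what is moved stays moved. The work goes in short steps, Python scripts to look and compute and a tool call to move; the robot and the scene stay as the last step left them, time stands still between calls to the robot, and variables do not carry over. Pictures are saved under pics/ and viewed, and the job is handed in when it is done.

Besides the shell and the picture viewer there is one more tool, called in YAML: its name, and indented under it one key for each argument. servo_tool: Moves the arm, as the interface text tells. Shifts and turns lie within -1 to 1; 1 stands for 30 cm of shift or 90 degrees of turn. Its arguments: {"type":"object","properties":{"rows":{"type":"string"},"force":{"type":"number"}},"required":["rows"]}

```bash
ls; mkdir -p pics
cat > h.py <<'E'
import numpy as np, cv2
from cell import ctrl, optics, models
def save(cam,name):
    im=optics.grab_frame(cam); cv2.imwrite('pics/'+name+'.png',cv2.cvtColor(im,cv2.COLOR_RGB2BGR)); return im
def w(cam,p):
    c=optics.get_calibration(cam); return np.array(c['orientation'])@np.array(p)+np.array(c['position'])
def spot(cam,q):
    r=models.spot_point(cam,q)
    return [(round(d['p'],2),np.round(w(cam,d['point']),4).tolist()) for d in r[:2]]
def proj(cam,P):
    c=optics.get_calibration(cam); q=np.array(c['orientation']).T@(np.array(P)-np.array(c['position']))
    return [c['fx']*q[0]/q[2]+c['cx'],c['fy']*q[1]/q[2]+c['cy']]
def onz(cam,uv,z):
    c=optics.get_calibration(cam);d=np.array(c['orientation'])@np.array([(uv[0]-c['cx'])/c['fx'],(uv[1]-c['cy'])/c['fy'],1]);p=np.array(c['position'])
    return p+d*(z-p[2])/d[2]
E
python3 - <<'E'
from h import *
print(ctrl.sense())
for c in('side','top'):
    save(c,c+'0'); k=optics.get_calibration(c); print(c,k)
    for q in ['stand','pointer','plank_mid','plank_end','tray','tray_handle','tray_nose','plug0_mid','hoop','gluejar','hammer']:
        print(q,spot(c,q))
E
```

```text
pics
{'clock': 0.0, 'qpos': array([-9.87907249e-01,  3.59403381e-01,  1.10485797e-02, -3.29098074e-04,
       -1.22407897e+00, -2.88118339e-01]), 'joint_velocities': array([-7.81342535e-04, -2.92282945e-05,  9.32549007e-04, -1.10849455e-03,
        1.63060761e-03, -1.18980027e-03]), 'joint_efforts': array([-1.13851598e-03, -5.83318090e+01,  2.93412459e+01,  6.93649024e+00,
       -6.26463836e-03, -2.23472620e-05]), 'position': array([ 0.1959483 , -0.6454483 ,  0.23835231]), 'tcp_rot': array([[-6.42896731e-04, -2.90412700e-01,  9.56901275e-01],
       [ 1.53741766e-03,  9.56900055e-01,  2.90413363e-01],
       [-9.99998612e-01,  1.65786272e-03, -1.68702305e-04]]), 'contact_force': array([-0.06621218, -0.85505281,  0.30832791]), 'wrist_torque': array([0.00982398, 0.00544876, 0.00644115]), 'finger_gap': 0.08565438375758098}
side {'fx': 420.29893673327035, 'fy': 420.29893673327035, 'cx': 314.5950853534974, 'cy': 201.11943531417603, 'position': array([ 0.24897918, -0.80303895,  0.6076157 ]), 'orientation': array([[ 0.89718978, -0.2354001 ,  0.37368074],
       [-0.44161954, -0.48730634,  
[... 965 characters left out ...]
99463e-01,  6.61594489e-02],
       [-9.99990139e-01,  4.41712019e-03,  4.58788630e-04],
       [-7.50013286e-04, -6.61567884e-02, -9.97808958e-01]])}
stand [(0.93, [0.5054, 0.0641, 0.0027]), (0.54, [0.5639, -0.2442, 0.0739])]
pointer [(0.28, [0.4532, -0.2797, 0.04])]
plank_mid [(0.88, [0.5111, 0.1338, 0.1124])]
plank_end [(0.63, [0.4867, -0.0378, 0.1099])]
tray [(0.93, [0.4679, -0.169, -0.0026]), (0.46, [0.562, -0.2441, 0.0724])]
tray_handle [(0.95, [0.4511, -0.2817, 0.039]), (0.65, [0.5127, 0.1288, 0.112])]
tray_nose [(0.98, [0.4827, -0.0791, 0.0122])]
plug0_mid [(0.5, [0.4403, -0.2152, 0.0206])]
hoop []
gluejar [(0.64, [0.7578, 0.0622, 0.0006])]
hammer [(0.74, [0.5641, -0.4784, -0.0028])]
```

View pics/side0.png

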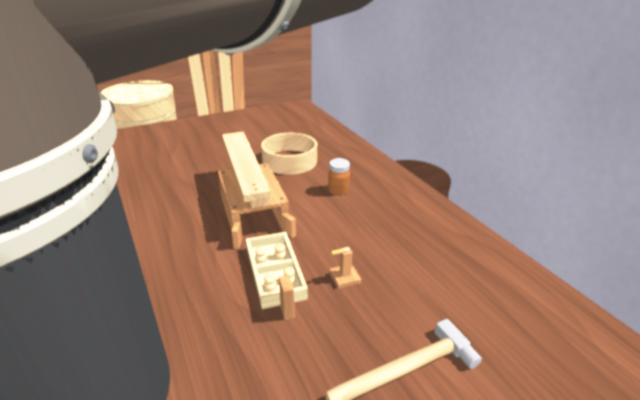

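View pics/top0.png

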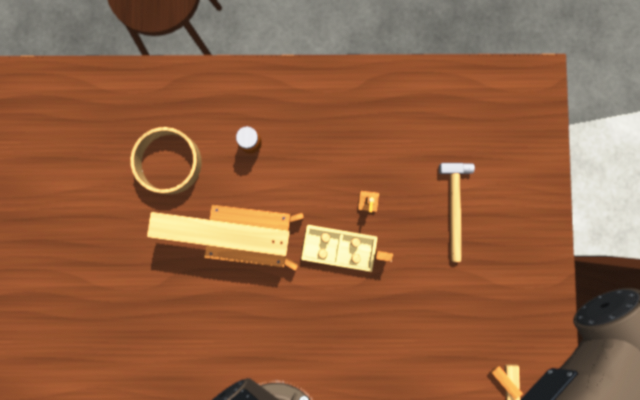

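```bash
cat > f.py <<'E'
from h import *
def fit(cam,q,z):
    r=models.trace(cam,q)
    if not r: return None
    m=r[0]['pixels'];P=np.argwhere(m)[:,::-1]
    W=np.array([onz(cam,p,z)[:2] for p in P],np.float32)
    (c,s,a)=cv2.minAreaRect(W*1000); b=cv2.boxPoints((c,s,a))
    return r[0]['p'],c,s,a,b.round(1).tolist()
E
python3 - <<'E'
from f import *
for q,z in(('plank',.122),('tray',.03),('stand',.082)): print(q,fit('top',q,z))
E
```

```text
Traceback (most recent call last):
  File "f.py", line 6, in fit
    W=np.array([onz(cam,p,z)[:2] for p in P],np.float32)
                ~~~^^^^^^^^^
  File "h.py", line 14, in onz
    c=optics.get_calibration(cam);d=np.array(c['orientation'])@np.array([(uv[0]-c['cx'])/c['fx'],(uv[1]-c['cy'])/c['fy'],1]);p=np.array(c['position'])
ValueError: time passes only in moves, steps and waits
```

The side view shows the plank on the stand (top end at 262,198), the tray with plugs below it (275,268), its handle (288,298), and the pointer post (343,262). In the top view the plank spans (149,227) to (289,242), the tray (303–377, 248), the handle is at (385,257), and the pointer is at (370,205).

```bash
cat > f.py <<'E'
from h import *
_c={}
def cal(cam):
    if cam not in _c: _c[cam]=optics.get_calibration(cam)
    return _c[cam]
def onzs(cam,UV,z):
    c=cal(cam);UV=np.asarray(UV,float)
    d=np.c_[(UV[:,0]-c['cx'])/c['fx'],(UV[:,1]-c['cy'])/c['fy'],np.ones(len(UV))]@np.array(c['orientation']).T;p=np.array(c['position'])
    return p+d*((z-p[2])/d[:,2])[:,None]
def fit(cam,q,z):
    r=models.trace(cam,q)
    if not r: return None
    m=r[0]['pixels'];W=onzs(cam,np.argwhere(m)[:,::-1],z)[:,:2].astype(np.float32)
    (c,s,a)=cv2.minAreaRect(W*1000)
    return r[0]['p'],np.round(c,1),np.round(s,1),round(a,2),cv2.boxPoints((c,s,a)).round(1).tolist()
E
python3 - <<'E'
from f import *
print(ctrl.sense()['clock'])
for q,z in(('plank',.122),('tray',.03),('stand',.082)): print(q,fit('top',q,z))
E
python3 - <<'E'
import cv2
im=cv2.imread('pics/top0.png')[170:310,130:420]
cv2.imwrite('pics/top0z.png',cv2.resize(im,None,fx=2.7,fy=2.7,interpolation=cv2.INTER_CUBIC))
im=cv2.imread('pics/side0.png')[120:330,200:380]
cv2.imwrite('pics/side0z.png',cv2.resize(im,None,fx=2.8,fy=2.8,interpolation=cv2.INTER_CUBIC))
E
```

```text
1.25
plank (0.81, array([507.7, 129.7]), array([336.5,  60.3]), 81.83, [[454.0, -32.599998474121094], [513.7000122070312, -41.20000076293945], [561.5, 292.0], [501.79998779296875, 300.5]])
tray (0.88, array([ 464.9, -192. ]), array([233.6,  90.6]), 80.11, [[400.20001220703125, -299.29998779296875], [489.5, -314.8999938964844], [529.5999755859375, -84.80000305175781], [440.29998779296875, -69.19999694824219]])
stand (0.9, array([500.5,  48.7]), array([233.6, 138.4]), 83.68, [[418.8999938964844, -59.70000076293945], [556.4000244140625, -75.0], [582.0999755859375, 157.1999969482422], [444.6000061035156, 172.39999389648438]])
```

View pics/top0z.png

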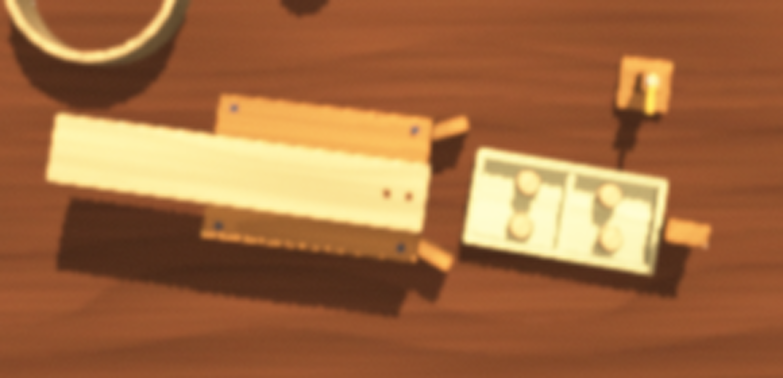

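View pics/side0z.png

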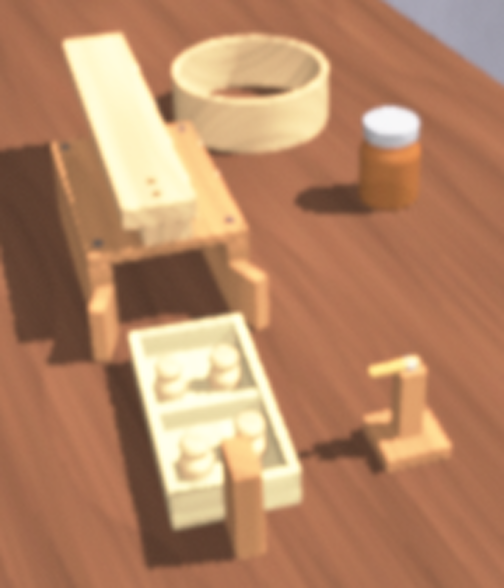

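Run:
```python
from f import *
im=cv2.imread('pics/top0.png',0)
L=cv2.createLineSegmentDetector().detect(im[170:310,130:420])[0][:,0]+np.array([130,170,130,170])
for l in L:
    n=np.hypot(l[2]-l[0],l[3]-l[1])
    if n<18: continue
    out=[]
    for z in(.122,.082,.03):
        W=onzs('top',[l[:2],l[2:]],z); d=W[1]-W[0]
        out.append(round(np.degrees(np.arctan2(d[0],d[1])),2))
        if z==.082: Wm=W
    print(l.round(1),round(n),out[1],Wm[:,:2].round(4).tolist())
```

```text
[299.4 259.3 369.7 271.2] 71 -170.16 [[0.4437, -0.0667], [0.4133, -0.2421]]
[140.2 185.3 157.9 193.5] 20 -155.05 [[0.6312, 0.3352], [0.6102, 0.29]]
[305.9 226.7 301.2 255.9] 30 -80.7 [[0.5249, -0.0832], [0.452, -0.0712]]
[286.4 254.3 289.4 217. ] 37 94.56 [[0.4561, -0.0343], [0.5495, -0.0417]]
[375.7 235.4 307.8 223.7] 69 10.04 [[0.5022, -0.2581], [0.5324, -0.0881]]
[157.4 193.6 186.7 188.4] 30 170.02 [[0.6099, 0.2913], [0.6229, 0.2176]]
[208.5 219.2 151.7 210.9] 57 8.52 [[0.5448, 0.1616], [0.5663, 0.3051]]
[370.6 270.5 372.1 249.5] 21 94.94 [[0.415, -0.2442], [0.4672, -0.2488]]
[150.  212.  146.4 234.7] 23 -82.17 [[0.5636, 0.3092], [0.5066, 0.3171]]
[145.7 237.4 283.4 255.1] 139 -172.48 [[0.4998, 0.3187], [0.4542, -0.0266]]
[174.5 186.8 155.6 188.4] 19 -4.72 [[0.627, 0.2485], [0.6231, 0.296]]
[189.5 173.3 175.2 186.4] 19 -42.96 [[0.6611, 0.2109], [0.6278, 0.2466]]
[157.7 189.9 135.9 172.8] 28 38.01 [[0.6192, 0.2907], [0.663, 0.3467]]
[204.4 257.9 283.3 266.6] 79 -173.48 [[0.4481, 0.1709], [0.4256, -0.0264]]
[284.5 229.7 206.6 219.1] 79 7.91 [[0.5177, -0.0295], [0.545, 0.1665]]
[288.1 213.1 213.  204.4] 76 6.81 [[0.5593, -0.0386], [0.5819, 0.1508]]
[310.6 228.5 339.2 233.2] 29 -170.36 [[0.5204, -0.0949], [0.5082, -0.1666]]
[339.6 234.3 336.7 260.6] 27 -83.24 [[0.5056, -0.1677], [0.44, -0.16]]
[344.2 234.1 371.9 239. ] 28 -169.76 [[0.5059, -0.1793], [0.4933, -0.2487]]
[275.7 287.3 150.8 269.6] 126 8.19 [[0.3746, -0.0076], [0.4196, 0.3046]]
[378.2 280.  300.7 266.6] 79 9.93 [[0.3916, -0.2631], [0.4254, -0.0698]]
[140.4 201.4 132.3 184.2] 19 63.71 [[0.5905, 0.3338], [0.634, 0.3553]]
[190.8 197.1 169.5 210.8] 25 -32.76 [[0.6006, 0.2069], [0.5664, 0.2602]]
[150.2 265.5 155.1 242. ] 24 100.8 [[0.4297, 0.3061], [0.4882, 0.295]]
[198.5 177.  190.3 195.5] 20 -66.76 [[0.6515, 0.1882], [0.6048, 0.2082]]
[333.4 260.7 336.3 241.8] 19 99.26 [[0.4399, -0.1517], [0.4868, -0.1593]]
```

```bash
cat > mv.py <<'E'
from f import *
from scipy.spatial.transform import Rotation as R
def Rot(a): # a = yaw of y axis toward +x, deg
    a=np.radians(a); x=[0,0,-1]; z=[np.sin(a),np.cos(a),0]; y=np.cross(z,x); return np.c_[x,y,z]
def go(P,a,state=None):
    s=state or ctrl.sense(); R0=np.array(s['tcp_rot'])
    t=R0.T@(np.array(P)-s['position'])/.3; r=R.from_matrix(R0.T@Rot(a)).as_rotvec()/(np.pi/2)
    print('t',t.round(4),'r',r.round(4),'dist',np.linalg.norm(t)*.3)
def st():
    s=ctrl.sense(); Rm=np.array(s['tcp_rot'])
    print(round(s['clock'],2),s['position'].round(4),'yaw',np.degrees(np.arctan2(Rm[0,2],Rm[1,2])).round(2),'gap',round(s['finger_gap'],4),'F',s['contact_force'].round(1),'T',s['wrist_torque'].round(2))
    print('x',Rm[:,0].round(4),'z',Rm[:,2].round(4))
E
python3 -c "
from mv import *
st();go([.452,-.281,.20],9.6)"
```

```text
1.4 [ 0.1961 -0.6458  0.2393] yaw 73.11 gap 0.0853 F [-0.6  0.1 -0.6] T [ 0.    0.02 -0.03]
x [-0.e+00  1.e-04 -1.e+00] z [ 0.9569  0.2905 -0.    ]
t [0.131  0.9158 1.1696] r [-0.7057  0.     -0.    ] dist 0.4473800407679542
```

servo_tool:
  rows: "1 0.05 0.16 0.2 -0.12 0 0; 1 0.08 0.32 0.41 -0.24 0 0; 1 0.1 0.48 0.61 -0.36 0 0; 1 0.12 0.63 0.81 -0.48 0 0; 1 0.13 0.76 0.98 -0.6 0 0; 1 0.13 0.76 0.98 -0.7057 0 0"

```text
clock: 2.15
position: [0.4122, -0.3406, 0.2006]
tcp_rot: [[0.001, -0.987, 0.161], [-0.0, 0.161, 0.987], [-1.0, -0.001, -0.0]]
contact_force: [1.2, -1.2, -0.4]
finger_gap: 0.0856
```

```bash
python3 -c "
from mv import *
st();go([.452,-.281,.12],9.6);go([.452,-.281,.038],9.6)"
```

```text
2.15 [ 0.4122 -0.3406  0.2006] yaw 9.25 gap 0.0856 F [ 1.2 -1.2 -0.4] T [-0.11 -0.12 -0.01]
x [ 8.e-04 -4.e-04 -1.e+00] z [ 1.608e-01  9.870e-01 -3.000e-04]
t [ 0.2686 -0.0988  0.2175] r [ 0.0038 -0.0002  0.0006] dist 0.10783277568091541
t [ 0.5419 -0.0985  0.2176] r [ 0.0038 -0.0002  0.0006] dist 0.17766818789851002
```

servo_tool:
  rows: "1 0.12 -0.05 0.12 0 0 0; 1 0.2 -0.1 0.223 0 0 0; 1 0.3 -0.1 0.223 0 0 0; 1 0.3 -0.1 0.223 0 0 0"

```text
clock: 2.65
position: [0.4506, -0.2805, 0.1086]
tcp_rot: [[-0.004, -0.986, 0.166], [0.001, 0.166, 0.986], [-1.0, 0.004, 0.0]]
contact_force: [-1.0, 0.0, 0.2]
finger_gap: 0.085
```

```bash
python3 -c "
from mv import *
st();save('side','s1');save('top','t1')
for q in ['tray_handle']: print(spot('side',q),spot('top',q))
go([.452,-.281,.038],9.6)"
```

```text
2.65 [ 0.4506 -0.2805  0.1086] yaw 9.55 gap 0.085 F [-1.   0.   0.2] T [0.02 0.03 0.  ]
x [-0.0042  0.0011 -1.    ] z [1.660e-01 9.861e-01 4.000e-04]
[(0.81, [0.4512, -0.281, 0.0347]), (0.17, [0.4863, -0.0775, 0.0199])] [(0.64, [0.5655, -0.2459, 0.0746])]
t [0.2457 0.0029 0.003 ] r [-0.0003 -0.0002  0.0013] dist 0.07371309049133278
```

View pics/s1.png

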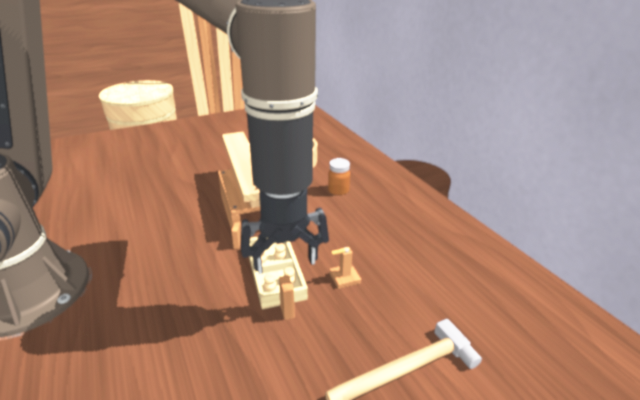

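The gripper (tips about 262–315, 265) hangs above the handle (288,298), and nothing is in the way. Next I lower it and grip.

servo_tool:
  rows: "1 0.12 0 0 0 0 0; 1 0.22 0 0 0 0 0; 1 0.24 0 0 0 0 0; -0.2 0.24 0 0 0 0 0; -1 0.24 0 0 0 0 0; -1 0.24 0 0 0 0 0; -1 0.24 0 0 0 0 0; -1 0.24 0 0 0 0 0"
  force: 40

```text
clock: 3.85
position: [0.452, -0.2814, 0.0391]
tcp_rot: [[0.0, -0.986, 0.166], [-0.0, 0.166, 0.986], [-1.0, -0.0, -0.0]]
contact_force: [-2.7, 1.0, 6.6]
finger_gap: 0.0197
```

```bash
python3 -c "
from mv import *
st();save('side','s2')
for q in ['tray_handle','tray_nose','tray']: print(q,spot('side',q))
"
```

```text
3.85 [ 0.452  -0.2814  0.0391] yaw 9.56 gap 0.0197 F [-2.7  1.   6.6] T [0.37 0.72 0.19]
x [ 4.e-04 -4.e-04 -1.e+00] z [ 1.660e-01  9.861e-01 -3.000e-04]
tray_handle [(0.92, [0.4562, -0.2794, 0.0376])]
tray_nose []
tray [(0.87, [0.4686, -0.1702, 0.0011])]
```

View pics/s2.png

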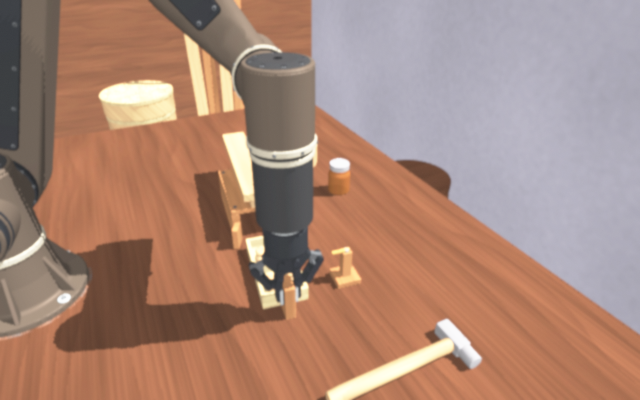

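```bash
python3 -c "
from mv import *
C=np.array([.504,.0645]);a=np.radians(6.7);u=np.array([np.sin(a),np.cos(a)])
for k in(-.345,-.32,-.29,-.26,-.23,-.21,-.195): print(k);go([*(C+k*u),.039],6.7)"
```

```text
-0.345
t [ 0.0005 -0.0369  0.0173] r [-0.0317 -0.0002  0.0003] dist 0.012214786377683294
-0.32
t [ 0.0005 -0.0327  0.1005] r [-0.0317 -0.0002  0.0003] dist 0.03171230729547452
-0.29
t [ 0.0005 -0.0277  0.2004] r [-0.0317 -0.0002  0.0003] dist 0.060691298777525084
-0.26
t [ 0.0004 -0.0227  0.3003] r [-0.0317 -0.0002  0.0003] dist 0.0903393439239129
-0.23
t [ 4.000e-04 -1.780e-02  4.001e-01] r [-0.0317 -0.0002  0.0003] dist 0.12016222523698211
-0.21
t [ 4.000e-04 -1.440e-02  4.667e-01] r [-0.0317 -0.0002  0.0003] dist 0.1400861731795946
-0.195
t [ 4.000e-04 -1.190e-02  5.167e-01] r [-0.0317 -0.0002  0.0003] dist 0.15504198648351186
```

servo_tool:
  rows: "-1 0 -0.012 0.006 -0.011 0 0; -1 0 -0.025 0.012 -0.022 0 0; -1 0 -0.037 0.018 -0.032 0 0; -1 0 -0.036 0.04 -0.032 0 0; -1 0 -0.035 0.07 -0.032 0 0; -1 0 -0.033 0.1 -0.032 0 0; -1 0 -0.032 0.125 -0.032 0 0; -1 0 -0.032 0.125 -0.032 0 0"

```text
clock: 5.05
position: [0.4683, -0.2456, 0.0391]
tcp_rot: [[0.001, -0.993, 0.116], [-0.0, 0.116, 0.993], [-1.0, -0.001, -0.0]]
contact_force: [-0.8, 1.5, 8.6]
finger_gap: 0.0197
```

```bash
python3 -c "
from mv import *
st();save('side','s3');save('top','t3')
for c in('side','top'):
  for q in ['tray_handle','tray_nose','tray']: print(q,spot(c,q))
import subprocess
a=cv2.imread('pics/s3.png')[120:330,180:380];b=cv2.imread('pics/t3.png')[150:310,200:420]
cv2.imwrite('pics/s3z.png',np.hstack([cv2.resize(a,(400,420)),cv2.resize(b,(400,420))]))
"
```

```text
5.05 [ 0.4683 -0.2456  0.0391] yaw 6.66 gap 0.0197 F [-0.8  1.5  8.6] T [0.86 0.45 0.02]
x [ 1.3e-03 -2.0e-04 -1.0e+00] z [ 1.160e-01  9.932e-01 -1.000e-04]
tray_handle [(0.9, [0.4661, -0.2452, 0.0391])]
tray_nose [(0.89, [0.4908, -0.0361, 0.0188])]
tray [(0.59, [0.4841, -0.1341, -0.0039]), (0.39, [0.5642, -0.485, 0.0027])]
tray_handle []
tray_nose []
tray []
```

View pics/s3z.png

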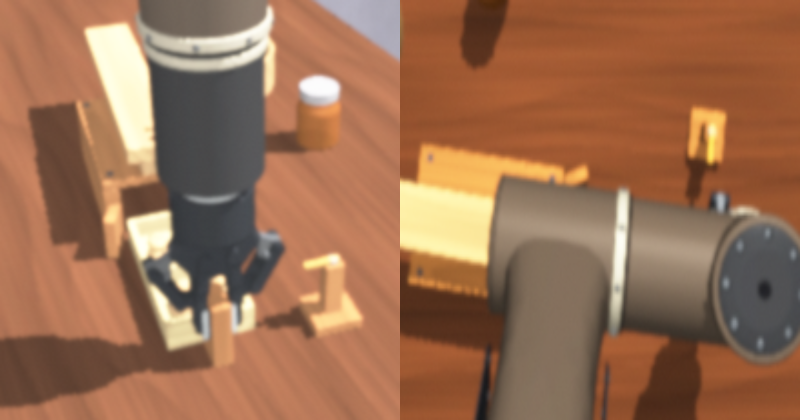

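The tray is aligned, with its nose at the slot mouth and its plugs still standing (side panel around 150,250). I'll push on in.

servo_tool:
  rows: "-1 0 0 0.03 0 0 0; -1 0 0 0.065 0 0 0; -1 0 0 0.1 0 0 0; -1 0 0 0.135 0 0 0; -1 0 0 0.17 0 0 0; -1 0 0 0.2 0 0 0; -1 0 0 0.22 0 0 0"

```text
clock: 6.32
position: [0.4758, -0.1808, 0.0391]
tcp_rot: [[0.001, -0.993, 0.116], [-0.001, 0.116, 0.993], [-1.0, -0.001, -0.001]]
contact_force: [-0.4, -7.0, 6.1]
finger_gap: 0.0194
```

```bash
python3 -c "
from mv import *
st()"
```

```text
6.33 [ 0.4758 -0.1808  0.0391] yaw 6.67 gap 0.0194 F [-0.4 -7.   6.1] T [-2.28  0.45  0.04]
x [ 9.e-04 -9.e-04 -1.e+00] z [ 1.162e-01  9.932e-01 -8.000e-04]
```

servo_tool:
  rows: "-1 0 0 0.035 0 0 0; -1 0 0 0.07 0 0 0; -1 0 0 0.105 0 0 0; -1 0 0 0.13 0 0 0; -1 0 0 0.145 0 0 0; -1 0 0 0.155 0 0 0; -1 0 0 0.155 0 0 0"

```text
clock: 7.2
position: [0.4811, -0.1345, 0.0391]
tcp_rot: [[0.001, -0.993, 0.116], [-0.001, 0.116, 0.993], [-1.0, -0.001, -0.0]]
contact_force: [-0.5, -3.5, 7.0]
finger_gap: 0.0195
```

```bash
python3 -c "
from mv import *
st()"
```

```text
7.2 [ 0.4811 -0.1345  0.0391] yaw 6.68 gap 0.0195 F [-0.5 -3.5  7. ] T [-1.2   0.55  0.  ]
x [ 7.e-04 -6.e-04 -1.e+00] z [ 1.163e-01  9.932e-01 -5.000e-04]
```

servo_tool:
  rows: "-1 0 0 0.005 0 0 0; -1 0 0 0.01 0 0 0; -1 0 0 0.015 0 0 0"

```text
clock: 7.58
position: [0.4815, -0.1306, 0.0391]
tcp_rot: [[0.001, -0.993, 0.117], [-0.001, 0.117, 0.993], [-1.0, -0.001, -0.001]]
contact_force: [-0.4, -14.5, 5.3]
finger_gap: 0.0194
```

servo_tool:
  rows: "-1 0 0 0.005 0 0 0; -1 0 0 0.01 0 0 0"

```text
clock: 7.82
position: [0.4801, -0.1298, 0.039]
tcp_rot: [[-0.003, -0.993, 0.117], [-0.004, 0.117, 0.993], [-1.0, 0.003, -0.004]]
contact_force: [-5.1, -33.5, 11.2]
finger_gap: 0.0197
```

servo_tool:
  rows: "-1 0 0 -0.006 0 0 0; 0.1 0 0 -0.006 0 0 0; 0.1 0 0 -0.006 0 0 0; 0.1 0 0 -0.006 0 0 0"

```text
clock: 8.32
position: [0.4816, -0.1282, 0.0382]
tcp_rot: [[-0.0, -0.993, 0.117], [0.0, 0.117, 0.993], [-1.0, 0.0, 0.0]]
contact_force: [-0.2, -0.6, -0.2]
finger_gap: 0.0469
```

```bash
python3 -c "
from mv import *
st();save('side','s4')
for q in ['tray_handle','tray_nose','tray','plank_end','plank_mid']: print(q,spot('side',q))
a=cv2.imread('pics/s4.png')[120:330,180:380]
cv2.imwrite('pics/s4z.png',cv2.resize(a,(570,600),interpolation=2))
"
```

```text
8.32 [ 0.4816 -0.1282  0.0382] yaw 6.69 gap 0.0469 F [-0.2 -0.6 -0.2] T [ 0.08 -0.03 -0.04]
x [-0.e+00  1.e-04 -1.e+00] z [1.166e-01 9.932e-01 1.000e-04]
tray_handle [(0.84, [0.4815, -0.131, 0.0386]), (0.49, [0.5099, 0.1329, 0.1123])]
tray_nose []
tray [(0.96, [0.4945, -0.0171, 0.0009]), (0.29, [0.4862, -0.0365, 0.1144])]
plank_end [(0.87, [0.4841, -0.0361, 0.1161])]
plank_mid [(0.72, [0.5112, 0.1287, 0.1109])]
```

View pics/s4z.png

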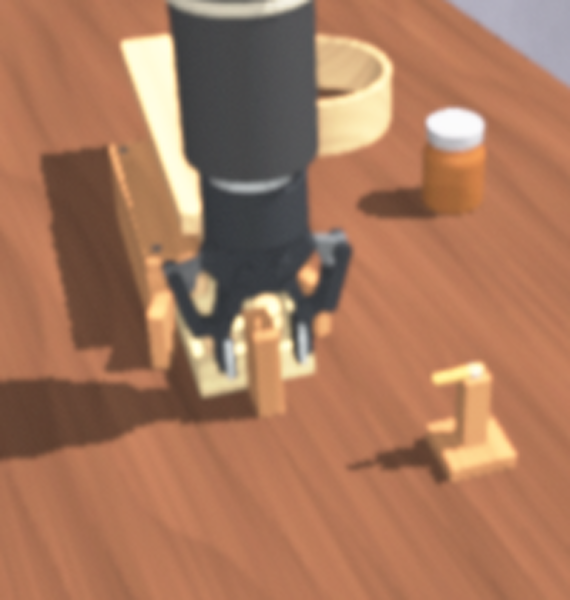

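The tray is in the slot and the gripper is free of the handle. The plugs still stand in it, visible at about (265,305). I'll lift and move over to the plank's middle.

servo_tool:
  rows: "0.3 -0.1 0 0 0 0 0; 0.4 -0.28 0 0 0 0 0; 1 -0.45 0 0 0 0 0; 1 -0.55 0 0.12 0 0 0; 1 -0.56 0 0.3 0 0 0; 1 -0.56 0 0.5 0 0 0; 1 -0.56 0 0.7 0 0 0; 1 -0.56 0 0.7 0 0 0"

```text
clock: 9.62
position: [0.5064, 0.0834, 0.2062]
tcp_rot: [[0.0, -0.994, 0.113], [0.0, 0.113, 0.994], [-1.0, -0.0, 0.0]]
contact_force: [0.3, 0.2, -0.2]
finger_gap: 0.0855
```

```bash
python3 -c "
from mv import *
st();save('side','s5');save('top','t5')
for c in('side','top'):
  for q in ['tray_handle','tray','plank_end','plank_mid','pointer','stand','plug0_mid']: print(c,q,spot(c,q))
a=cv2.imread('pics/s5.png')[120:330,180:380];b=cv2.imread('pics/t5.png')[150:310,130:420]
cv2.imwrite('pics/s5z.png',np.vstack([cv2.resize(a,(330,300),interpolation=2),cv2.resize(b,(330,300))])); cv2.imwrite('pics/s5z.png',np.hstack([cv2.resize(a,(400,420),interpolation=2),cv2.resize(b,(400,221))[:220] if 0 else cv2.copyMakeBorder(cv2.resize(b,(400,221)),0,199,0,0,0)]))
go([.511,.132,.101],7.9)
"
```

```text
9.62 [0.5064 0.0834 0.2062] yaw 6.46 gap 0.0855 F [ 0.3  0.2 -0.2] T [-0.01  0.06 -0.01]
x [ 3.e-04  3.e-04 -1.e+00] z [1.125e-01 9.936e-01 3.000e-04]
side tray_handle [(0.88, [0.4809, -0.1301, 0.035])]
side tray [(0.78, [0.4932, -0.0199, -0.001])]
side plank_end [(0.81, [0.4859, -0.0398, 0.1142]), (0.27, [0.5193, 0.0158, 0.0219])]
side plank_mid [(0.64, [0.5105, 0.1294, 0.1116])]
side pointer [(0.88, [0.5651, -0.2429, 0.0754])]
side stand [(0.65, [0.504, 0.0667, -0.0016]), (0.31, [0.4723, 0.0222, 0.0201])]
side plug0_mid [(0.46, [0.4686, -0.062, 0.0233])]
top tray_handle []
top tray [(0.76, [0.496, -0.0153, 0.0005])]
top plank_end [(0.79, [0.488, -0.0404, 0.1096]), (0.65, [0.5616, -0.242, 0.0748])]
top plank_mid []
top pointer [(0.81, [0.5617, -0.2453, 0.0738])]
top stand [(0.74, [0.5014, 0.0658, 0.0051])]
top plug0_mid [(0.74, [0.4825, -0.1285, 0.0374]), (0.53, [0.4641, -0.0627, 0.0193])]
t [0.3511 0.0039 0.1743] r [0.0131 0.     0.    ] dist 0.11759489781047953
```

View pics/s5z.png

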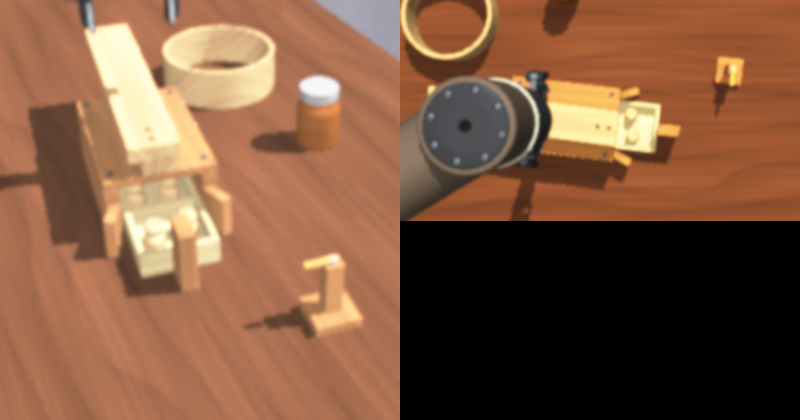

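Run:
```python
from f import *
im=cv2.imread('pics/t5.png',0)
C=np.array([.504,.0645]);a=np.radians(6.7);u=np.array([np.sin(a),np.cos(a)]);n=np.array([np.cos(a),-np.sin(a)])
x0,y0=200,180
L=cv2.createLineSegmentDetector().detect(im[y0:300,x0:420])[0][:,0]+np.array([x0,y0,x0,y0])
for l in L:
    if np.hypot(l[2]-l[0],l[3]-l[1])<10: continue
    s=''
    for z in(.122,.082,.03,.076):
        W=onzs('top',[l[:2],l[2:]],z)[:,:2]-C; s+=f' z{z}: n {np.round(W@n*1000,1)} u {np.round(W@u*1000,1)}'
    print(l.round(1),s)
a=cv2.imread('pics/t5.png')[190:290,280:400];cv2.imwrite('pics/t5z.png',cv2.resize(a,(720,600),interpolation=2))
```

```text
[240.2 235.5 235.4 251.4]  z0.122: n [ -1.  -40.4] u [11.  17.9] z0.082: n [ -2.4 -43.2] u [16.9 24.2] z0.03: n [ -4.2 -46.8] u [24.7 32.2] z0.076: n [ -2.6 -43.6] u [17.8 25.1]
[234.4 217.7 240.1 236.2]  z0.122: n [40.1 -2.7] u [30.4 11.1] z0.082: n [40.1 -4.1] u [37.1 17.1] z0.03: n [40.2 -6. ] u [45.7 24.8] z0.076: n [40.1 -4.3] u [38.1 18. ]
[239.4 249.  313.3 260.8]  z0.122: n [-33.5 -41.5] u [   8.9 -171.8] z0.082: n [-36.  -44.4] u [  14.8 -172.3] z0.03: n [-39.3 -48. ] u [  22.5 -172.9] z0.076: n [-36.4 -44.8] u [  15.7 -172.4]
[231.3 243.  228.4 221.8]  z0.122: n [-21.5  28.6] u [30.3 43.6] z0.082: n [-23.6  28.2] u [36.9 50.7] z0.03: n [-26.4  27.8] u [45.6 59.9] z0.076: n [-23.9  28.2] u [37.9 51.7]
[225.2 258.7 232.8 239.2]  z0.122: n [-60.6 -12. ] u [40.2 27.9] z0.082: n [-64.1 -13.8] u [47.2 34.4] z0.03: n [-68.6 -16.1] u [56.3 43. ] z0.076: n [-64.6 -14.1] u [48.3 35.4]
[227.2 221.7 218.2 211.8]  z0.122: n [28.5 50. ] u [46.6 71.2] z0.082: n [28.1 50.4] u [53.8 79.3] z0.03: n [27.6 51. ] u [63.2 89.8] z0.076: n [28.  50.5] u [54.9 80.5]
[221.5 219.1 228.  239.4]  z0.12
[... 7123 characters left out ...]
.4 -58.6] u [-208.  -198.1] z0.03: n [-18.9 -62.9] u [-210.2 -199.8] z0.076: n [-16.7 -59. ] u [-208.3 -198.3]
[364.9 221.5 359.3 233.8]  z0.122: n [66.5 35.5] u [-285.6 -275.4] z0.082: n [67.5 35.4] u [-290.1 -279.5] z0.03: n [68.8 35.2] u [-295.9 -284.9] z0.076: n [67.7 35.4] u [-290.7 -280.2]
[293.1 284.3 305.7 285.3]  z0.122: n [-102.9 -101.9] u [-129.9 -160.1] z0.082: n [-107.9 -106.9] u [-128.9 -160.1] z0.03: n [-114.4 -113.3] u [-127.5 -160.2] z0.076: n [-108.6 -107.6] u [-128.7 -160.2]
[385.6 294.4 404.3 292.7]  z0.122: n [-101.8  -92.8] u [-353.5 -397.8] z0.082: n [-106.7  -97.4] u [-360.4 -406.2] z0.03: n [-113.2 -103.5] u [-369.3 -417.2] z0.076: n [-107.5  -98.1] u [-361.4 -407.5]
```

View pics/t5z.png

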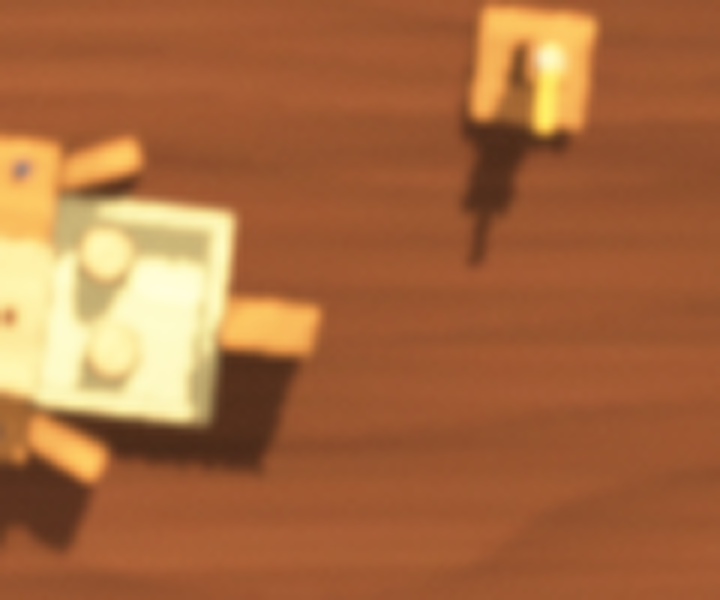

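The tray is home: its rear edge measures u ≈ -176 against an expected -175, and contact reached 33 N. In the zoom the plugs stand in the tray (105,253 and 112,352), and the pointer tip is at (543,132). I'll slide the plank with two grips, so the final grip sits over the rail.

```bash
python3 -c "
from mv import *
st();go([.5104,.1322,.150],7.8);go([.5104,.1322,.096],7.8)
print(onzs('top',[[370.5,212]],.076))
"
```

```text
10.43 [0.506  0.0799 0.2063] yaw 6.72 gap 0.0855 F [-0.8  0.2  0.2] T [-0.04  0.04  0.02]
x [ 1.e-04  0.e+00 -1.e+00] z [0.1171 0.9931 0.    ]
t [0.1878 0.0059 0.1747] r [0.012 0.    0.   ] dist 0.07695986669283249
t [0.3678 0.006  0.1747] r [0.012 0.    0.   ] dist 0.12215599181548065
[[ 0.56128976 -0.24671893  0.076     ]]
```

servo_tool:
  rows: "1 0 0.006 0.1 0.012 0 0; 1 0.05 0.006 0.175 0.012 0 0; 1 0.19 0.006 0.175 0.012 0 0; 1 0.3 0.006 0.175 0.012 0 0; 1 0.368 0.006 0.175 0.012 0 0; 1 0.368 0.006 0.175 0.012 0 0; 1 0.368 0.006 0.175 0.012 0 0"
  force: 40

```text
clock: 11.3
position: [0.5107, 0.1327, 0.0962]
tcp_rot: [[0.0, -0.991, 0.135], [-0.0, 0.135, 0.991], [-1.0, -0.0, 0.0]]
contact_force: [-0.3, 0.3, -0.4]
finger_gap: 0.0853
```

```bash
python3 -c "
from mv import *
st();save('side','s6')
a=cv2.imread('pics/s6.png')[50:330,150:400]
cv2.imwrite('pics/s6z.png',cv2.resize(a,(500,560),interpolation=2))
"
```

```text
11.3 [0.5107 0.1327 0.0962] yaw 7.76 gap 0.0853 F [-0.3  0.3 -0.4] T [-0.03 -0.04 -0.01]
x [ 3.e-04 -0.e+00 -1.e+00] z [0.135  0.9908 0.    ]
```

View pics/s6z.png

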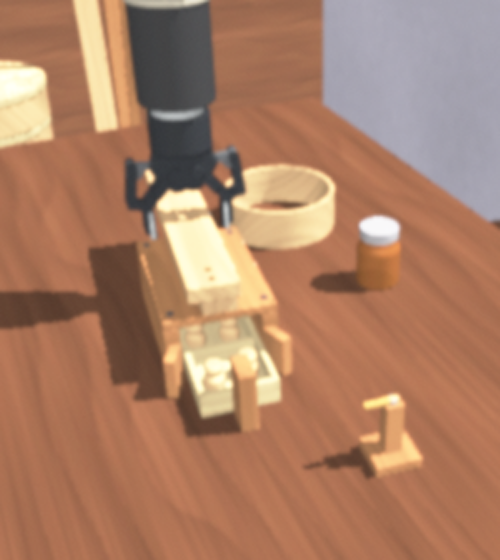

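The fingers straddle the plank (pads at 150,220 and 225,215). I'll close them.

servo_tool:
  rows: "0.4 0 0 0 0 0 0; 0.2 0 0 0 0 0 0; 0 0 0 0 0 0 0; -1 0 0 0 0 0 0; -1 0 0 0 0 0 0"

```text
clock: 11.98
position: [0.5105, 0.1326, 0.0968]
tcp_rot: [[0.001, -0.991, 0.136], [0.001, 0.136, 0.991], [-1.0, -0.001, 0.001]]
contact_force: [-2.4, 1.0, 5.9]
finger_gap: 0.0596
```

```bash
python3 -c "
from mv import *
st()
C=np.array([.504,.0645]);a=np.radians(6.7);u=np.array([np.sin(a),np.cos(a)])
for k in(.068,.048,-.04): print(k);go([*(C+k*u),.0962],6.7)
"
```

```text
11.97 [0.5105 0.1326 0.0968] yaw 7.79 gap 0.0596 F [-2.4  1.   5.9] T [ 0.29  1.06 -0.01]
x [ 1.e-03  7.e-04 -1.e+00] z [1.355e-01 9.908e-01 8.000e-04]
0.068
t [ 0.0021 -0.0048 -0.0012] r [-0.0121  0.0005  0.0005] dist 0.0016267135276272823
0.048
t [ 0.0021 -0.0061 -0.0679] r [-0.0121  0.0005  0.0005] dist 0.02045587164179357
-0.04
t [ 0.0018 -0.0117 -0.3612] r [-0.0121  0.0005  0.0005] dist 0.10840639847635213
```

servo_tool:
  rows: "-1 0 -0.005 -0.01 -0.006 0 0; -1 0 -0.006 -0.04 -0.012 0 0; -1 0 -0.007 -0.085 -0.012 0 0; -1 0 -0.008 -0.135 -0.012 0 0; -1 0 -0.009 -0.185 -0.012 0 0; -1 0 -0.01 -0.235 -0.012 0 0; -1 0 -0.011 -0.275 -0.012 0 0; -1 0 -0.0115 -0.3 -0.012 0 0"

```text
clock: 12.98
position: [0.5027, 0.0429, 0.0969]
tcp_rot: [[0.003, -0.993, 0.117], [0.002, 0.117, 0.993], [-1.0, -0.003, 0.002]]
contact_force: [0.4, 5.7, 5.9]
finger_gap: 0.0594
```

```bash
python3 -c "
from mv import *
st();save('side','s7')
for q in ['plank_end','plank_mid','tray_handle']: print(q,spot('side',q))
a=cv2.imread('pics/s7.png')[50:330,150:400]
cv2.imwrite('pics/s7z.png',cv2.resize(a,(500,560),interpolation=2))
"
```

```text
12.97 [0.5027 0.0429 0.0969] yaw 6.71 gap 0.0594 F [0.4 5.7 5.9] T [ 2.11 -0.04 -0.13]
x [ 0.0029  0.0015 -1.    ] z [0.1169 0.9931 0.0018]
plank_end [(0.68, [0.4821, -0.1262, 0.1153])]
plank_mid [(0.98, [0.5025, 0.0392, 0.1142]), (0.18, [0.5629, -0.4852, -0.0003])]
tray_handle []
```

View pics/s7z.png

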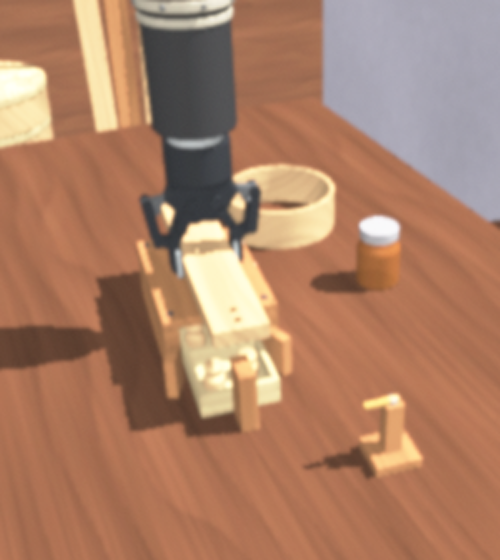

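The plank has slid about 90 mm and lies flat on the rail. I'll release it, move the open fingers 75 mm back along it, and grip again.

servo_tool:
  rows: "-1 0 0 0 0 0 0; 0.3 0 0 0 0 0 0; 1 0 0 0 0 0 0; 1 0 0 0 0 0 0; 1 0 0 0.12 0 0 0; 1 0 0 0.25 0 0 0; 1 0 0 0.25 0 0 0; 1 0 0 0.25 0 0 0"

```text
clock: 14.18
position: [0.5097, 0.1169, 0.0954]
tcp_rot: [[-0.001, -0.993, 0.116], [-0.001, 0.116, 0.993], [-1.0, 0.001, -0.001]]
contact_force: [0.1, 0.3, -0.1]
finger_gap: 0.0854
```

servo_tool:
  rows: "0.4 0 0 0 0 0 0; 0.2 0 0 0 0 0 0; 0 0 0 0 0 0 0; -1 0 0 0 0 0 0; -1 0 0 0 0 0 0"
  force: 60

```text
clock: 14.8
position: [0.5105, 0.1166, 0.0963]
tcp_rot: [[0.0, -0.993, 0.117], [-0.001, 0.117, 0.993], [-1.0, -0.0, -0.0]]
contact_force: [0.5, -3.4, 5.4]
finger_gap: 0.0591
```

```bash
python3 -c "
from mv import *
st();save('side','s8');save('top','t8')
for c in ('side','top'):
  for q in ['plank_end','plank_mid','pointer','stand']: print(c,q,spot(c,q))
a=cv2.imread('pics/s8.png')[50:330,150:400];b=cv2.imread('pics/t8.png')[180:300,200:400]
cv2.imwrite('pics/s8z.png',cv2.resize(a,(500,560),interpolation=2))
cv2.imwrite('pics/t8z.png',cv2.resize(b,(800,480),interpolation=2))
C=np.array([.504,.0645]);al=np.radians(6.7);u=np.array([np.sin(al),np.cos(al)]);n=np.array([u[1],-u[0]])
d=ctrl.sense()['position'][:2]-C;print('tcp n,u',d@n,d@u)
"
```

```text
14.8 [0.5105 0.1166 0.0963] yaw 6.73 gap 0.0591 F [ 0.5 -3.4  5.4] T [-1.43 -0.15 -0.07]
x [ 3.e-04 -5.e-04 -1.e+00] z [ 1.172e-01  9.931e-01 -5.000e-04]
side plank_end [(0.8, [0.4844, -0.129, 0.1169])]
side plank_mid [(0.88, [0.5022, 0.0426, 0.1117])]
side pointer [(0.68, [0.5656, -0.2413, 0.072])]
side stand [(0.63, [0.5001, 0.064, -0.0003])]
top plank_end [(0.6, [0.4834, -0.1279, 0.1098])]
top plank_mid [(0.78, [0.5059, 0.0407, 0.1134])]
top pointer []
top stand [(0.78, [0.505, 0.0649, 0.0023])]
tcp n,u 0.00037605586477339366 0.05255132196551384
```

View pics/s8z.png

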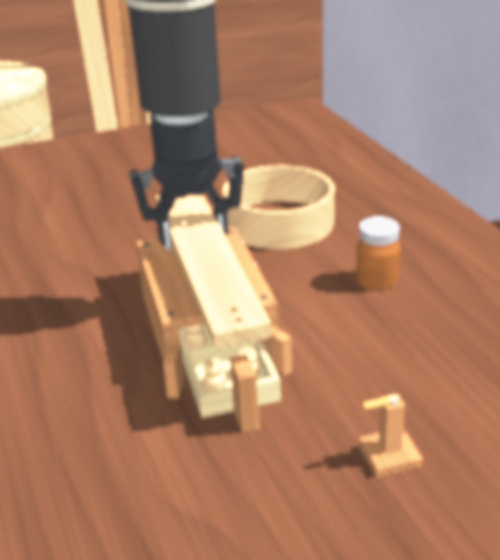

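View pics/t8z.png

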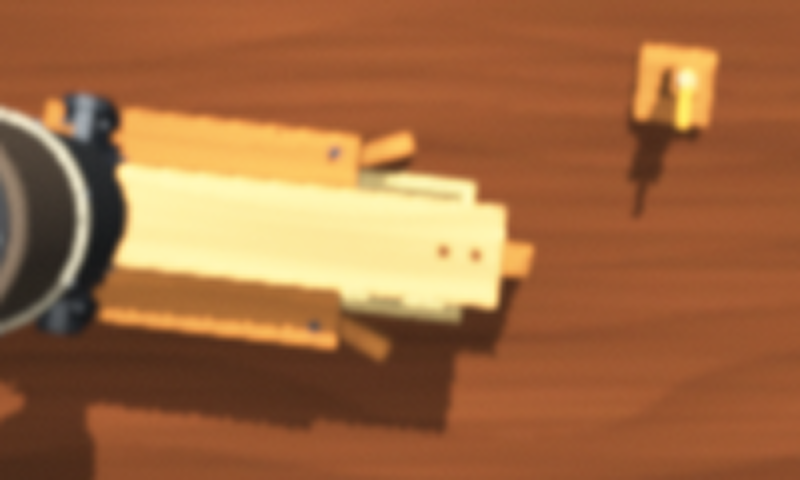

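servo_tool:
  rows: "-1 0 0 -0.015 0 0 0; -1 0 0 -0.05 0 0 0; -1 0 0 -0.095 0 0 0; -1 0 0 -0.145 0 0 0; -1 0 0 -0.195 0 0 0; -1 0 0 -0.24 0 0 0; -1 0 0 -0.28 0 0 0; -1 0 0 -0.3 0 0 0"

```text
clock: 16.3
position: [0.5004, 0.0279, 0.0963]
tcp_rot: [[0.002, -0.993, 0.117], [0.001, 0.117, 0.993], [-1.0, -0.001, 0.001]]
contact_force: [0.9, 6.5, 5.0]
finger_gap: 0.0594
```

servo_tool:
  rows: "-1 0 0 0 0 0 0"

```text
clock: 16.42
position: [0.5003, 0.0274, 0.0963]
tcp_rot: [[0.001, -0.993, 0.117], [-0.0, 0.117, 0.993], [-1.0, -0.001, -0.0]]
contact_force: [2.1, -1.2, 5.5]
finger_gap: 0.0589
```

```bash
cat > chk.py <<'E'
from mv import *
import sys
k=sys.argv[1]
st();save('side','s'+k);save('top','t'+k)
C=np.array([.504,.0645]);al=np.radians(6.7);u=np.array([np.sin(al),np.cos(al)]);n=np.array([u[1],-u[0]])
def f(p): d=np.array(p)[:2]-C; return np.round([d@n*1000,d@u*1000,p[2]*1000],1).tolist()
for c in ('side','top'):
  for q in ['plank_end','plank_mid','pointer','tray_handle']: print(c,q,[(p,f(x)) for p,x in spot(c,q)])
print('tcp',f(ctrl.sense()['position']))
a=cv2.imread(f'pics/s{k}.png')[120:330,200:380];b=cv2.imread(f'pics/t{k}.png')[180:300,240:400]
cv2.imwrite(f'pics/s{k}z.png',cv2.resize(a,(514,600),interpolation=2))
cv2.imwrite(f'pics/t{k}z.png',cv2.resize(b,(800,600),interpolation=2))
E
python3 chk.py 9
```

```text
16.43 [0.5003 0.0274 0.0963] yaw 6.73 gap 0.0589 F [ 2.1 -1.2  5.5] T [-0.45 -0.74 -0.07]
x [ 9.e-04 -2.e-04 -1.e+00] z [ 1.171e-01  9.931e-01 -1.000e-04]
side plank_end [(0.74, [3.3, -285.9, 114.3])]
side plank_mid [(0.69, [4.4, -115.9, 111.4])]
side pointer [(0.89, [96.2, -293.9, 75.2]), (0.41, [1.2, 10.6, 16.0])]
side tray_handle [(0.55, [0.9, -194.3, 36.0])]
top plank_end [(0.8, [4.6, -285.9, 112.8]), (0.71, [3.1, -112.3, 112.1])]
top plank_mid [(0.56, [4.2, -113.9, 113.5])]
top pointer [(0.62, [94.6, -298.4, 75.7])]
top tray_handle [(0.79, [1.7, -193.0, 38.2])]
tcp [0.6, -37.3, 96.3]
```

View pics/s9z.png

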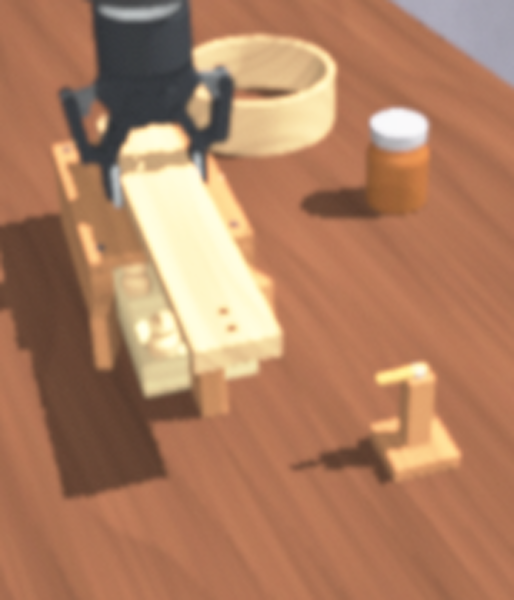

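View pics/t9z.png

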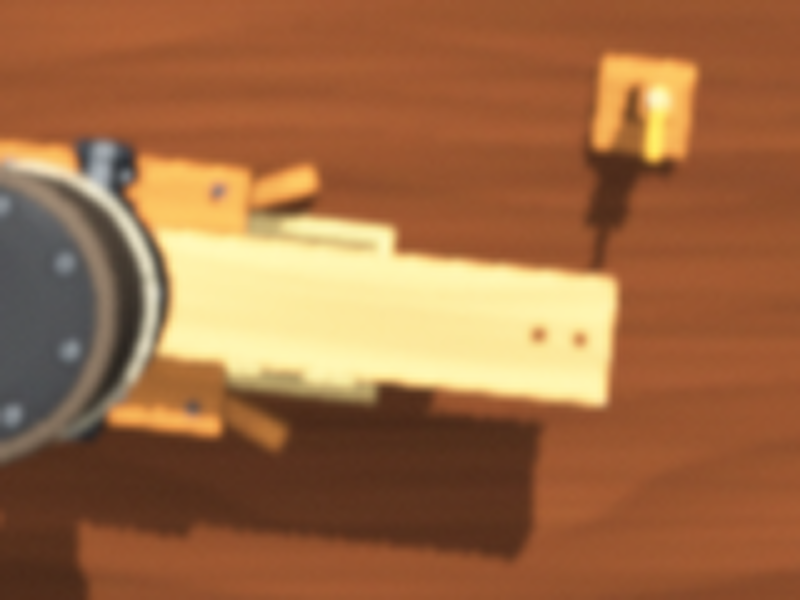

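```bash
cat > lsd.py <<'E'
from f import *
import sys
im=cv2.imread(f'pics/t{sys.argv[1]}.png',0)
C=np.array([.504,.0645]);a=np.radians(6.7);u=np.array([np.sin(a),np.cos(a)]);n=np.array([u[1],-u[0]])
x0,y0=240,180
sub=cv2.resize(im[y0:300,x0:400],None,fx=4,fy=4,interpolation=cv2.INTER_CUBIC)
L=(cv2.createLineSegmentDetector().detect(sub)[0][:,0]+.5)/4-.5+np.array([x0,y0,x0,y0])
for l in L:
    if np.hypot(l[2]-l[0],l[3]-l[1])<7: continue
    for z in(.122,.076):
        W=onzs('top',[l[:2],l[2:]],z)[:,:2]-C; N=W@n*1000;U=W@u*1000
        if (z==.122 and abs(N).max()<40 and U.min()<-120) or (z==.076 and 80<N.mean()<125 and -325<U.mean()<-260): print(l.round(1),'z',z,'n',N.round(1),'u',U.round(1),'yaw',round(np.degrees(np.arctan2(N[1]-N[0],U[1]-U[0])),2))
E
python3 lsd.py 9
python3 - <<'E'
import cv2
b=cv2.imread('pics/t9.png')[185:220,355:385]
cv2.imwrite('pics/t9p.png',cv2.resize(b,(510,595),interpolation=0))
E
```

```text
[310.7 255.3 360.5 260.8] z 0.122 n [-29.2 -28.9] u [-164.  -285.1] yaw 179.87
[362.2 234.8 318.6 230.1] z 0.122 n [33.9 33.3] u [-282.5 -176.3] yaw -0.32
[360.7 260.3 363.3 235.7] z 0.122 n [-27.7  32.1] u [-285.4 -285.4] yaw 89.98
[368.  196.4 368.8 209.5] z 0.076 n [131.9  99. ] u [-292.  -297.4] yaw -99.39
[359.9 191.4 357.9 208.6] z 0.076 n [142.1  98.2] u [-270.4 -269.9] yaw -89.39
[376.6 210.4 378.8 193.4] z 0.076 n [ 99.1 142.5] u [-317.3 -318.3] yaw 91.29
[362.2 208.  365.3 197.4] z 0.076 n [100.9 128.7] u [-280.4 -285.5] yaw 100.5
[284.5 256.  314.  259.6] z 0.122 n [-38.  -38.5] u [-101.3 -173.2] yaw -179.59
[292.2 253.3 300.  253.8] z 0.122 n [-29.6 -28.5] u [-119.2 -138.1] yaw 176.84
[298.2 228.  287.2 226.8] z 0.122 n [32.9 32.7] u [-126.5  -99.8] yaw -0.37
[313.6 229.9 298.2 228.2] z 0.122 n [32.4 32.4] u [-164.1 -126.6] yaw -0.03
[297.  225.9 313.9 227.7] z 0.122 n [37.5 37.8] u [-123.1 -164.3] yaw 179.49
```

View pics/t9p.png

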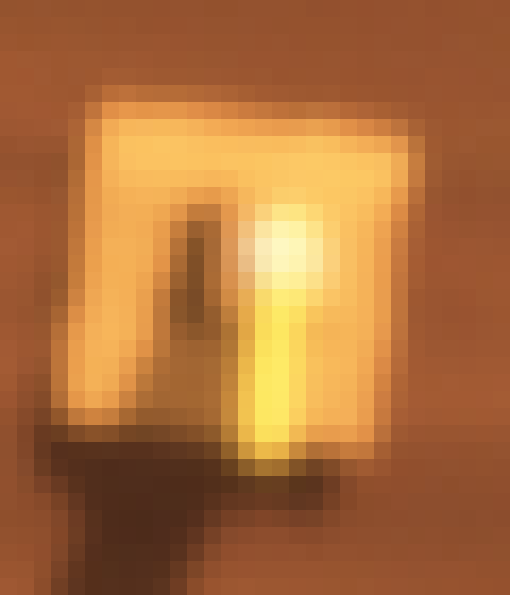

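Run:
```python
from f import *
C=np.array([.504,.0645]);a=np.radians(6.7);u=np.array([np.sin(a),np.cos(a)]);n=np.array([u[1],-u[0]])
def f(c,p,z):
    d=onzs(c,[p],z)[0,:2]-C;return np.round([d@n*1000,d@u*1000],1)
print('tip top',f('top',(370.4,211.9),.076),'side',f('side',(332,252.4),.076))
for z in(.006,.012): print('foot',[f('top',p,z) for p in((359.9,191.4),(357.9,208.6),(376.6,210.4),(378.8,193.4))])
im=cv2.imread('pics/s9.png')[195:290,255:375]
cv2.imwrite('pics/s9q.png',cv2.resize(im,None,fx=6,fy=6,interpolation=2))
```

```text
tip top [  93.4 -302.1] side [  96.3 -300.3]
foot [array([ 148.3, -276.8]), array([ 101.7, -276.4]), array([ 102.5, -326.7]), array([ 148.6, -327.9])]
foot [array([ 147.8, -276.3]), array([ 101.4, -275.8]), array([ 102.2, -325.9]), array([ 148.1, -327.1])]
```

View pics/s9q.png

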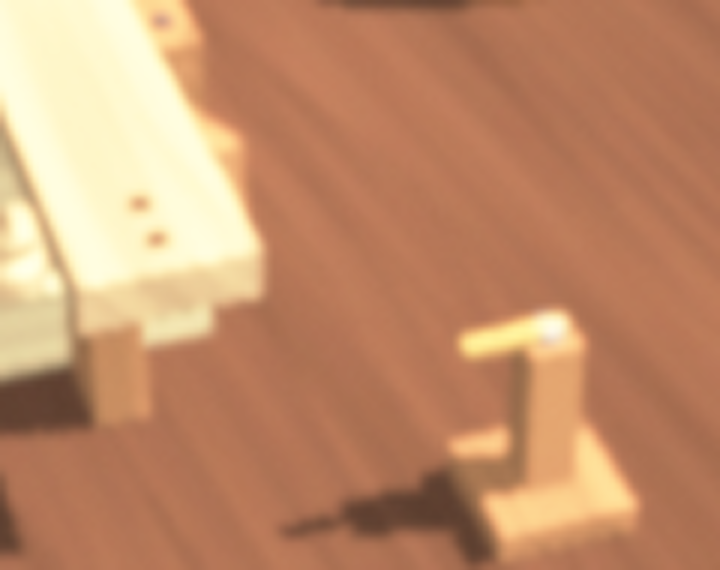

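The pointer tip measures u ≈ -301 from both cameras and from the foot's centre. The plank end is at u = -285.5, flat and straight, so about 15.5 mm is left.

servo_tool:
  rows: "-1 0 0 -0.012 0 0 0; -1 0 0 -0.028 0 0 0; -1 0 0 -0.042 0 0 0; -1 0 0 -0.052 0 0 0; -1 0 0 -0.052 0 0 0; -1 0 0 -0.052 0 0 0"

```text
clock: 17.68
position: [0.4987, 0.0129, 0.0963]
tcp_rot: [[0.001, -0.993, 0.116], [0.0, 0.116, 0.993], [-1.0, -0.001, 0.001]]
contact_force: [1.3, 3.7, 5.9]
finger_gap: 0.059
```

```bash
python3 chk.py 10; python3 lsd.py 10
python3 - <<'E'
import cv2
im=cv2.imread('pics/s10.png')[195:290,255:375]
cv2.imwrite('pics/s10q.png',cv2.resize(im,None,fx=6,fy=6,interpolation=2))
E
```

```text
17.68 [0.4987 0.0129 0.0963] yaw 6.69 gap 0.059 F [1.3 3.7 5.9] T [ 1.35 -0.38 -0.01]
x [ 1.3e-03  5.0e-04 -1.0e+00] z [1.164e-01 9.932e-01 6.000e-04]
side plank_end [(0.75, [-1.0, -297.8, 114.3]), (0.63, [169.3, 241.6, -3.2])]
side plank_mid [(0.67, [2.3, -129.9, 111.9])]
side pointer [(0.98, [94.8, -297.7, 74.5]), (0.74, [125.3, -540.4, 1.1])]
side tray_handle [(0.87, [0.6, -193.8, 38.0])]
top plank_end [(0.76, [2.6, -300.9, 108.1])]
top plank_mid [(0.89, [2.4, -124.7, 112.3])]
top pointer []
top tray_handle [(0.62, [4.0, -195.7, 37.0])]
tcp [0.7, -51.8, 96.3]
[310.9 255.3 366.1 261.3] z 0.122 n [-29.1 -28.5] u [-164.7 -298.7] yaw 179.77
[368.5 235.5 318.3 230. ] z 0.122 n [34.  33.5] u [-297.8 -175.6] yaw -0.25
[366.7 260.6 369.3 235.9] z 0.122 n [-26.7  33. ] u [-299.9 -300. ] yaw 90.1
[368.  196.4 368.8 209.1] z 0.076 n [131.8 100.1] u [-292.  -297.3] yaw -99.55
[359.9 191.4 357.9 209.8] z 0.076 n [142.1  95.1] u [-270.3 -270.2] yaw -89.92
[362.1 208.3 365.3 197.3] z 0.076 n [100.3 128.7] u [-280.3 -285.5] yaw 100.44
[376.6 210.4 378.8 193.1] z 0.076 n [ 99.  143.3] u [-317.3 -318.3] yaw 91.29
[284.5 255.9 314.1 259.6] z 0.122 n [-37.8 -38.6] u [-101.3 -173.3] yaw -179.42
[292.2 253.1 300.  253.9] z 0.122 n [-29.  -28.8] u [-119.  -138.1] yaw 179.48
[301.7 228.6 289.  226.8] z 0.122 n [32.3 33.1] u [-135.3 -104.2] yaw 1.32
[314.2 230.  301.9 228.5] z 0.122 n [32.4 32.5] u [-165.6 -135.7] yaw 0.14
[297.3 225.9 313.8 227.7] z 0.122 n [37.7 37.8] u [-123.7 -164.2] yaw 179.79
```

View pics/s10q.png

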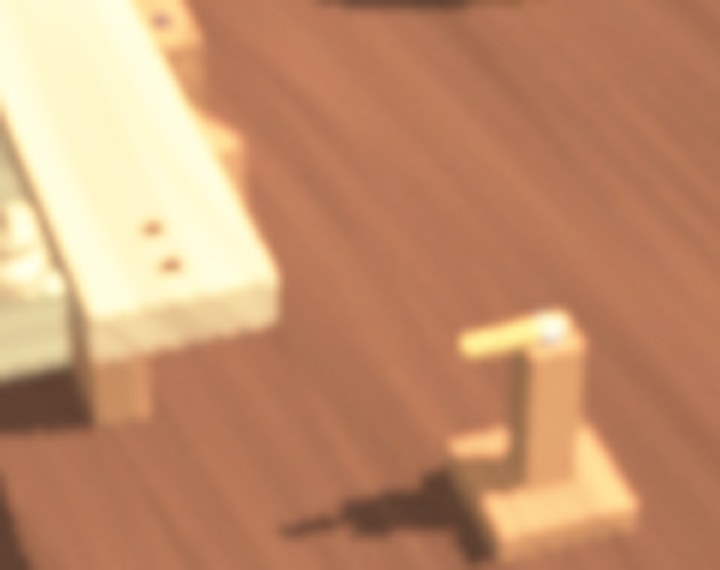

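View pics/t10z.png

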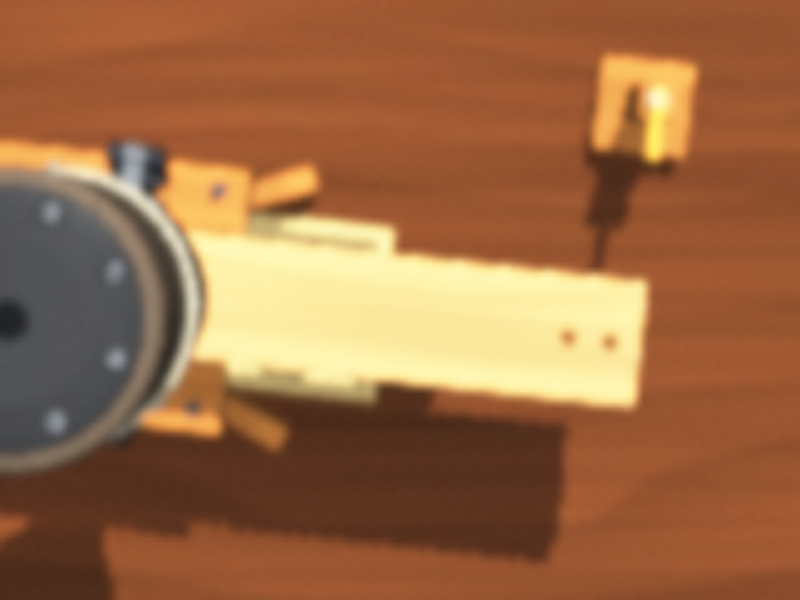

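Run:
```python
from f import *
C=np.array([.504,.0645]);a=np.radians(6.7);u=np.array([np.sin(a),np.cos(a)]);n=np.array([u[1],-u[0]])
def f(c,p,z):
    d=onzs(c,[p],z)[0,:2]-C;return np.round([d@n*1000,d@u*1000],1)
g=lambda x,y:(255+x/6-.4,195+y/6-.4)
for nm,p,z in(('br',(277,324),.102),('tr',(277,281),.122),('tl',(93,320),.122),('bl',(93,363),.102),('ptr mid',(462,345),.075),('ptr root mid',(530,327),.075)): print(nm,f('side',g(*p),z))
print(proj('side',[*(C+.095*n-.301*u),.076]))
print('shaft top',[f('top',(x,204),.076) for x in (369,370.8,372)])
im=cv2.imread('pics/t10.png').astype(int)
for r in range(203,214): print(r,im[r,364:378].tolist() if 0 else (im[r,364:378,1]-0).tolist())
```

```text
br [  32.5 -299.4]
tr [  31.6 -302.9]
tl [ -26.9 -302.7]
bl [ -27.  -298.8]
ptr mid [  96.4 -298.1]
ptr root mid [ 121.1 -296.8]
[np.float64(331.5095582639352), np.float64(252.7627308916796)]
shaft top [array([ 112.9, -296.5]), array([ 113.4, -301.1]), array([ 113.8, -304.1])]
203 [120, 85, 75, 92, 125, 170, 218, 232, 223, 197, 186, 184, 178, 157]
204 [121, 94, 86, 92, 114, 166, 219, 231, 214, 186, 180, 181, 176, 154]
205 [116, 102, 98, 100, 118, 173, 225, 231, 214, 190, 183, 181, 172, 146]
206 [109, 103, 101, 105, 126, 183, 229, 234, 216, 193, 184, 181, 170, 138]
207 [105, 102, 102, 106, 131, 190, 232, 233, 214, 191, 182, 178, 163, 130]
208 [101, 103, 103, 108, 135, 194, 232, 233, 212, 188, 181, 177, 161, 125]
209 [90, 94, 96, 105, 135, 194, 231, 231, 206, 183, 177, 174, 156, 122]
210 [70, 74, 79, 89, 125, 182, 223, 219, 184, 157, 156, 158, 146, 111]
211 [52, 55, 58, 66, 96, 149, 184, 178, 137, 110, 113, 123, 118, 96]
212 [46, 46, 46, 50, 66, 93, 115, 111, 83, 67, 74, 86, 90, 84]
213 [45, 45, 45, 45, 50, 57, 64, 63, 53, 52, 60, 73, 78, 79]
```

Both cameras agree within about 2 mm, with opposite signs: the top view puts the end at -300 against a pointer at -302, and the side view puts it at -301 against -298 to -300. I'll call that level, settle, and recheck.

servo_tool:
  rows: "-1 0 0 0 0 0 0; -1 0 0 0 0 0 0; -1 0 0 0 0 0 0; -1 0 0 0 0 0 0; -1 0 0 0 0 0 0; -1 0 0 0 0 0 0"

```text
clock: 18.92
position: [0.4987, 0.0129, 0.0963]
tcp_rot: [[0.001, -0.993, 0.116], [0.0, 0.116, 0.993], [-1.0, -0.001, 0.001]]
contact_force: [1.5, 3.6, 6.1]
finger_gap: 0.0592
```

```bash
python3 chk.py 11; python3 lsd.py 11 | grep 'z 0.122' | head -3; python3 -c "
from h import *
print(ctrl.sense()['joint_velocities'].round(4))
for q in ['plug0_mid','hoop','gluejar','hammer']: print(q,spot('side',q))"
```

```text
18.93 [0.4987 0.0129 0.0963] yaw 6.69 gap 0.0592 F [1.5 3.6 6.1] T [ 1.29 -0.36 -0.09]
x [ 1.3e-03  4.0e-04 -1.0e+00] z [1.165e-01 9.932e-01 6.000e-04]
side plank_end [(0.77, [1.5, -300.1, 115.2])]
side plank_mid [(0.6, [2.5, -130.6, 115.2])]
side pointer [(0.83, [98.6, -298.6, 75.1])]
side tray_handle [(0.62, [0.1, -193.4, 36.1])]
top plank_end [(0.96, [3.9, -300.7, 108.8])]
top plank_mid [(0.71, [4.9, -126.8, 111.8]), (0.32, [94.2, -300.3, 74.4])]
top pointer [(0.61, [95.4, -301.5, 76.3]), (0.38, [4.0, -196.8, 38.9])]
top tray_handle [(0.63, [4.8, -193.6, 36.4]), (0.22, [121.3, -531.3, -1.1])]
tcp [0.8, -51.8, 96.3]
[310.9 255.3 366.1 261.3] z 0.122 n [-29.1 -28.5] u [-164.7 -298.7] yaw 179.75
[368.5 235.5 318.3 230. ] z 0.122 n [34.  33.4] u [-297.8 -175.6] yaw -0.28
[366.6 260.7 369.3 235.9] z 0.122 n [-26.9  33.1] u [-299.8 -300. ] yaw 90.19
[-0.0012 -0.0002 -0.002   0.0005  0.0009  0.0005]
plug0_mid [(0.48, [0.4697, -0.0614, 0.021])]
hoop [(0.88, [0.7007, 0.2882, 0.0003])]
gluejar [(0.77, [0.7541, 0.0668, -0.0006])]
hammer [(0.76, [0.5625, -0.4857, 0.0026])]
```

View pics/s11.png

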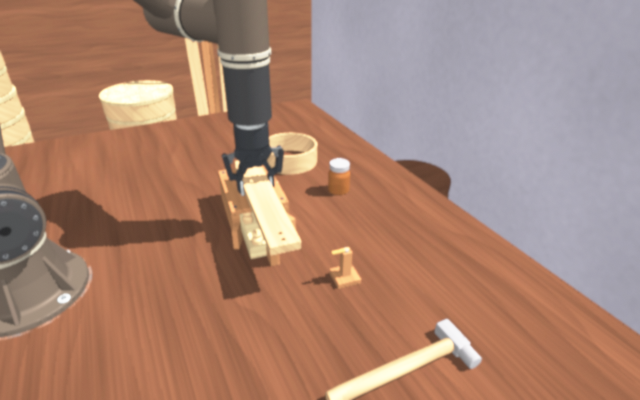

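The final view shows the plank end at (285,245), in line with the pointer (342,251). It is held by the gripper at (252,165), the tray is home, and the bystanders haven't moved. The plank is still, so I'll hand in.

```bash
python3 -c "
from h import *
print(ctrl.finish_job())"
```

```text
the job is handed in; nothing more can be done
None
```

I slid the tray fully home with its plugs in it. I then slid the plank out along the rail to the pointer, and the gripper is still holding it there. I handed the job in at about 19 s.

- **Tray:** I gripped it by the handle and pushed until it bore on the back stop, where the force rose to about 33 N. Its rear edge then measured about -176 mm along the stand, against an expected -175. The two plugs that show outside the slot were still standing. I could not see the other two well enough to check them one by one.
- **Plank position:** I slid it in two grips so the last one sits over the rail. The end measures about -300 mm along the stand. The pointer measures -298 to -302 mm, depending on camera and method.
- **Disagreement:** the cameras differ by about 2 mm, and in opposite directions. From the picture edges, the top view puts the end just short of the pointer and the side view puts it just past, so I took the middle.
- **Straight, flat and still:** the plank is within about 0.3° of the stand's line and sits about 2 mm to one side of the rail's middle. The gripper presses it onto the rail with about 6 N, and the arm was still at the last check. I judged flatness from this press and the pictures, since the cameras do not resolve height finely.
- **Other objects:** the hoop, jar and hammer are where they were at the start, within measuring error.

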